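Raise the carpet power head by four clicks

TASK

The vacuum's carpet power head on the bench is going out to deep-pile carpet: raise its brush by turning the yellow-barred height dial clockwise (seen from above) exactly four clicks from where it stands now. Push the dial's bar round with a fingertip rather than pinching it, counting the clicks as you feel them, leave the dial settled in the fourth click and take the hand away. Go gently: the head must not be lifted or shoved along the bench, and leave the other things around it alone.

Things in the scene. Friction and masses are not known exactly. Their poses are not given: they have to be found in the camera images.
- power_head: Vacuum carpet head, dark hull, blue cover, loose on the bench, about 3 to 5 kg, 260 mm front to back, 342 mm wide, its flat top (round the dial) 90 mm above the bench. Origin on the bench under its middle; x from the nose (towards the robot) to the rear, y to its left, z up. The neck rises to 130 mm, 95 to 230 mm behind the origin; the pedal at its right rear to 100 mm.
- height_dial (a joint): Angle of the dial, rad, growing clockwise seen from above. Eight click stops 0.5236 rad (30 deg) apart from 0 to 3.665, an end stop just past the first and last; starts at rest in one of the lower three. A spring detent resists with up to 0.08 to 0.17 N m (4 to 8 N at 22 mm), most a quarter of the way to the next stop, none half way; past half way the dial snaps on to the next stop.
- dial_axis (a point): On the dial's vertical axis, at the top of its bar, 117 mm above the bench. The dial, on the head's top left of the middle, is a grey disc of 72 mm diameter, upper face 102 mm above the bench, crossed by a yellow bar 64 mm long, 14 mm wide, 15 mm high above the disc. x points along the bar to its marked end, z up.
- dial_pointer (a point): Point at the marked end of the bar grip (the end with a black stripe), on the top of the bar, 31 mm from the dial's axis; it moves round with the dial.
- spray_bottle: Bystander: white trigger spray bottle with green label and trigger head, 80 mm diameter, 242 mm tall, to the right of the head. Origin at the centre of its foot.
- brush_roll: Bystander: spare brush roll, wood with black bristle spirals and black square end blocks, 278 mm long, 40 mm thick, lying left of the head, long side along its own x. Origin under its middle.
- screwdriver: Bystander: screwdriver with red handle, 200 mm long, lying on the bench behind the head to the right, along its own x. Origin under its middle.
- polish_tin: Bystander: tin with red label, 72 mm diameter, 85 mm tall, standing behind the head. Origin at the centre of its foot.

How it is judged (in metres and radians):
On the way:
1. a finger on the dial has pushed it at least one click round (distance of dial_pointer from where it was at the start of the episode above 0.015 m and contact force between the fingers and power_head above 0.3 N).
At the end, for the whole second after the job is handed in: The dial rests exactly four click stops (120 degrees) clockwise of where it started, within 5 degrees of that stop, and the head stands within 3 mm of its starting place (distance of dial_pointer from where it was at the start of the episode between 0.0505 and 0.0565 m and (value of joint height_dial between 2.004 and 2.184 rad or value of joint height_dial between 2.528 and 2.708 rad or value of joint height_dial between 3.052 and 3.232 rad) and velocity of joint height_dial between -0.1 and 0.1 rad/s and distance of power_head from where it was at the start of the episode below 0.003 m); the robot touches nothing.
It fails at once if the power head is lifted or shoved by more than 5 mm (distance of power_head from where it was at the start of the episode above 0.005 m).
It fails at once if the dial or head is pinched or forced (more than 30 N from the fingers) (contact force between the fingers and power_head above 30 N).
It fails at once if a bystander is disturbed (moved more than 10 mm) (distance of any of spray_bottle, brush_roll, screwdriver, polish_tin from where it was at the start of the episode above 0.01 m).
It also fails if it takes over 58 s, if anything falls off the work surface, if the arm or the gripper's body presses on something with over 40 N, if the wrist force passes 120 N, or if a joint passes its speed limit or range.

ROBOT

A 7-joint arm with a two-finger parallel gripper is mounted at the origin on the work surface. World frame = base frame: x ahead of the robot, y to its left, z up, the work surface at z = 0. Lengths are in mm, angles in rad, forces in N, time in s.
With the tool pointing down it reaches from about 400 to 875 mm from the base axis. Payload 4.4 kg.
Tool frame: the origin (TCP) lies at the very end of the fingers, on their centre line; the grasp point (between the pads) lies 19 mm behind it (ctrl.grip_depth is the distance from the TCP to the grasp point, in mm); z points along the fingers, x is the direction in which the jaws open and shut, and the axes are right-handed (so a half turn about z gives the same grasp; the last joint's range is limited). The gripper opens to 85 mm and grips with 20 to 120 N. Pads are 22 mm wide; open, the fingers measure 114 mm over their backs; the gripper's body (76 mm by 85 mm) begins 54 mm behind the grasp point. The pads swing forward as they close: fully open they stand 13 mm farther back than shut.
Start: joints at [1.088, 0.628, 0.038, 1.517, -0.027, 0.996, -0.02], TCP at [263.172, -594.355, 231.313] pointing down, gripper open.
Joint ranges: [-3.06, 3.06], [-0.37, 2.12], [-1.25, 1.32], [0.18, 2.47], [-1.1, 4.24], [0.23, 1.98], [-2.94, 2.94]. Speed limits (rad/s): [2.57, 2.57, 3.14, 3.14, 3.14, 3.14, 3.14].

INTERFACE

Orientations are given as [roll, pitch, yaw] about the fixed x, y, z axes, in that order (R = Rz(yaw) Ry(pitch) Rx(roll)).
In Python, from cell import ctrl gives the robot as it stands.
- The arm moves only by the shell command python3 -m creep 'ROWS'. ROWS is JSON, a list of rows, each an object with "hand": the opening, from 0 (shut) to 1 (fully open); "travel": the shift along the tool's x, y, z in cm, a list of three; "angular": the turn, a rotation vector about the tool's x, y, z in degrees, a list of three. In form: [{"hand": hand, "travel": [tx, ty, tz], "angular": [rx, ry, rz]}, ...]. A call has 1 to 20 rows; each row is the pose to reach, as a shift and turn from the pose measured when the call began, along the tool's axes at that moment; what a row does not reach only later rows make up. A row lasts 1/10 s, in which the tool goes at most 50 mm and 8.59 degrees, less where a joint would pass 70% of its speed; a pose out of reach is approached as far as the arm can. A call with a gripper value outside its range is refused whole. The fingers move at their own pace and stop on an object; the grip force is fixed at half the most. Time passes only in rows, so rows that repeat a pose let the fingers close. It gives the time, the measured TCP pose, the force and the opening at its end, in the units of the state.
- ctrl.read_state(): the state, without advancing time (a new reading comes with each control period).
- ctrl.get_image(name): name is "scene" or "top"; returns a dict with "frame" (400x640x3 uint8, red, green, blue), "fx", "fy", "cx", "cy" (pixels), "origin" and "orientation" of the camera in the world. Camera axes: x right, y down, z forward; pixel columns grow to the right and rows downward; lengths in mm; the calibration is good to about 2 mm. A picture is of the moment at which its call begins. There is no depth.
- ctrl.finish_job(): hands the job in, once; it reports no verdict.
Trained networks look in the newest picture that a camera, given by its name, has taken for a name from the list of things; names that differ only in an ending like _2 or _b are one class to them, and where a whole thing is asked for, a point or a joint stands for the part that bears it (a point fixed in the world has none). Each returns a list of dicts, best first, with "confidence" (0 to 1); they miss things now and then, are a little off and sometimes report something else, mostly with a low value. They report only what shows in the picture. A call takes as long as a camera call.
- ctrl.regions_of(camera, thing): "region" (400x640 bool, what is visible of it).
- ctrl.spot_point(camera, thing): "at" ([x, y, z] in mm, in world coordinates, good to about 4 mm: a listed point, or the origin of a listed thing).
The state is a dict: "clock": time; "qpos": joint angles; "qd": joint speeds; "tau": joint torques, N m; "eef_pos": TCP position; "tool_rot": TCP orientation; "force": force on the tool from outside, world axes, zero at the start; "torque": the same for the moment, N m; "width": finger opening in mm.
Only numpy, scipy, OpenCV 4.12 (cv2) and the standard library are available. Lean on these libraries where they do the work, as an engineer would, in place of code of your own. Each camera call takes 0.05 s, during which the arm holds its last target. There are 200 camera calls.

## Working session

There is one attempt and no reset: what is moved stays moved. The work goes in short steps, Python scripts to look and compute and a shell command to move; the robot and the scene stay as the last step left them, time stands still between calls to the robot, and variables do not carry over. Pictures are saved under pics/ and viewed, about 8 in all and at most 12, crops included, and the job is handed in when it is done.

```bash
mkdir -p pics; ls
python3 - <<'E'
from cell import ctrl
import cv2,numpy as np
s=ctrl.read_state(); print({k:np.round(v,3).tolist() for k,v in s.items()})
for c in("scene","top"):
    im=ctrl.get_image(c); cv2.imwrite(f"pics/a_{c}.png",im["frame"][:,:,::-1])
    print(c,im["fx"],im["cx"],im["cy"],np.round(im["origin"],1),np.round(im["orientation"],3).tolist())
    for t in("power_head","dial_axis","dial_pointer","spray_bottle","brush_roll","screwdriver","polish_tin"):
        print(t,[(np.round(d["at"],1).tolist(),round(d["confidence"],2)) for d in ctrl.spot_point(c,t)][:2])
a=cv2.imread("pics/a_scene.png");b=cv2.imread("pics/a_top.png")
E
```

```text
pics
{'clock': 0.0, 'qpos': [1.088, 0.629, 0.038, 1.518, -0.027, 0.996, -0.02], 'qd': [-0.0, 0.0, -0.0, 0.001, -0.001, 0.0, 0.0], 'tau': [0.0, -56.34, 1.226, -19.345, 0.011, 0.011, 0.0], 'eef_pos': [262.931, -593.759, 230.389], 'tool_rot': [3.142, 0.002, -1.154], 'force': [-0.238, 1.006, -0.683], 'torque': [0.027, -0.0, -0.012], 'width': 85.353}
scene 366.9038560486484 326.18415084576174 203.88590094653975 [1074.3   43.7  732.9] [-2.522, 0.003, 1.698]
power_head [([520.5, 19.9, 2.1], 0.8)]
dial_axis [([487.4, 92.8, 115.8], 0.89)]
dial_pointer [([491.9, 64.7, 120.1], 0.83)]
spray_bottle [([674.1, -258.8, 0.7], 0.61), ([729.4, -74.7, -0.6], 0.29)]
brush_roll [([444.1, 250.5, -1.2], 0.67)]
screwdriver [([728.0, -71.8, -1.3], 0.58)]
polish_tin [([645.8, 175.8, -2.5], 0.82)]
top 472.674313180974 318.63447200254967 199.66842893936257 [ 513.5   -9.8 1067.6] [-3.039, 0.028, -1.586]
power_head [([523.1, 20.0, 1.3], 0.7), ([647.9, 171.1, -2.5], 0.68)]
dial_axis [([491.2, 92.1, 114.9], 0.9), ([521.1, 18.4, 3.0], 0.35)]
dial_pointer [([487.9, 61.1, 114.3], 0.65), ([673.6, -254.8, 0.4], 0.18)]
spray_bottle [([677.8, -253.3, -0.1], 0.91)]
brush_roll [([440.2, 257.2, 1.5], 0.9)]
screwdriver [([724.9, -73.1, -1.7], 0.7)]
polish_tin [([645.8, 170.7, -2.1], 0.6)]
```

View pictures.

View pics/a_top.png

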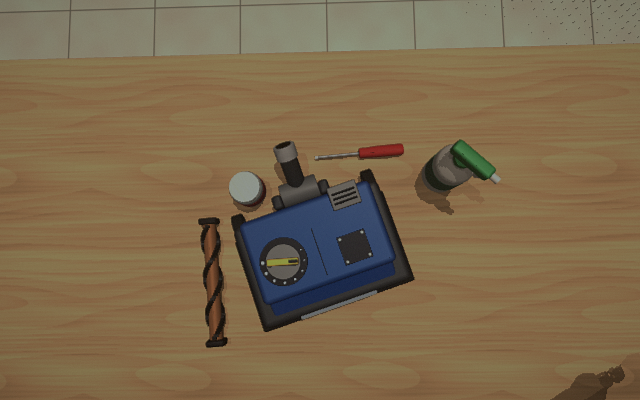

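View pics/a_scene.png

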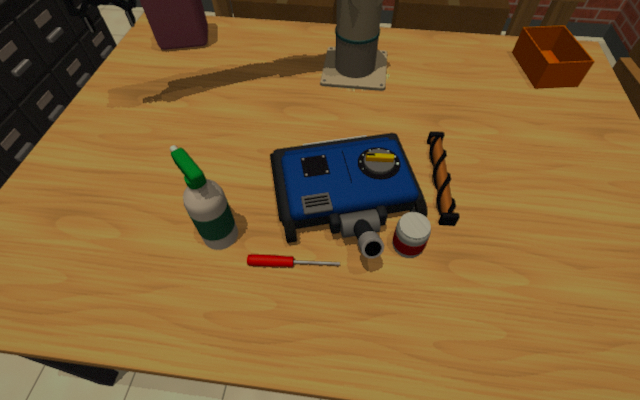

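```bash
cat > h.py <<'E'
from cell import ctrl
import cv2,numpy as np
from scipy.spatial.transform import Rotation as R
def plane(im,p,z):
    M=R.from_euler('xyz',im["orientation"]).as_matrix()
    d=M@np.array([(p[0]-im["cx"])/im["fx"],(p[1]-im["cy"])/im["fy"],1.]); o=np.array(im["origin"])
    return o+d*(z-o[2])/d[2]
def bar(im):
    h=cv2.cvtColor(im["frame"],cv2.COLOR_RGB2HSV)
    m=cv2.inRange(h,(24,130,90),(34,255,255))
    n,l,st,_=cv2.connectedComponentsWithStats(m)
    return m,l,st
def look(name,tag,box,k=8):
    im=ctrl.get_image(name); x0,y0,x1,y1=box
    cv2.imwrite(f"pics/{tag}.png",cv2.resize(im["frame"][y0:y1,x0:x1,::-1],None,fx=k,fy=k,interpolation=cv2.INTER_CUBIC))
    m=bar(im)[0][y0:y1,x0:x1]; ys,xs=np.nonzero(m)
    if len(xs)>10:
        q=np.array([plane(im,(x+x0,y+y0),117)[:2] for x,y in zip(xs,ys)]); c=q.mean(0); u=np.linalg.svd(q-c,full_matrices=False)[2][0]; t=(q-c)@u
        print(name,"n",len(xs),"centre",c.round(1),"dir deg",np.degrees(np.arctan2(u[1],u[0])).round(1),"ends",(c+u*t.min()).round(1),(c+u*t.max()).round(1))
    return im
E
python3 - <<'E'
from h import *
im=look("top","b_top",(250,230,320,290)); im2=look("scene","b_scene",(345,140,415,190))
for c in("top","scene"):
  for t in("dial_axis","dial_pointer","power_head"):
    print(c,t,[(np.round(d["at"],1).tolist(),round(d["confidence"],2)) for d in ctrl.spot_point(c,t)][:1])
a=cv2.imread("pics/b_top.png");b=cv2.imread("pics/b_scene.png")
cv2.imwrite("pics/b.png",np.vstack([a,b])[:,:][::1]) if a.shape[1]==b.shape[1] else 0
E
python3 -c "
import cv2;a=cv2.imread('pics/b.png');cv2.imwrite('pics/b2.png',cv2.resize(a,None,fx=.65,fy=.65))"
```

```text
top n 135 centre [489.1  95.8] dir deg 94.1 ends [491.5  61.7] [487.4 120.4]
scene n 90 centre [487.7  93.8] dir deg 95.5 ends [491.1  58.5] [485.2 119.8]
top dial_axis [([491.0, 89.2, 115.8], 0.66)]
top dial_pointer [([490.8, 61.6, 117.0], 0.72)]
top power_head [([519.7, 20.9, -1.3], 0.69)]
scene dial_axis [([484.5, 91.8, 114.1], 0.56)]
scene dial_pointer [([491.3, 60.0, 120.0], 0.78)]
scene power_head [([517.7, 20.1, 0.6], 0.59)]
```

View pics/b2.png

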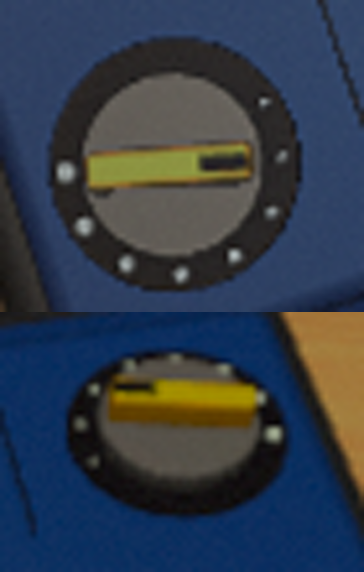

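```bash
python3 -m creep '[{"hand":0,"travel":[-1,-1,0],"angular":[0,0,-1.3]},{"hand":0,"travel":[-3,-3,0],"angular":[0,0,-4]},{"hand":0,"travel":[-6,-6,0],"angular":[0,0,-8]},{"hand":0,"travel":[-9,-9,0],"angular":[0,0,-12]},{"hand":0,"travel":[-12,-12,0],"angular":[0,0,-16]},{"hand":0,"travel":[-15,-15,0],"angular":[0,0,-20]},{"hand":0,"travel":[-18,-18,0],"angular":[0,0,-24]},{"hand":0,"travel":[-21,-21,0],"angular":[0,0,-28]},{"hand":0,"travel":[-24,-24,0],"angular":[0,0,-32]},{"hand":0,"travel":[-27,-27,0],"angular":[0,0,-36]},{"hand":0,"travel":[-30,-30,0],"angular":[0,0,-40]},{"hand":0,"travel":[-33,-33,0],"angular":[0,0,-44]},{"hand":0,"travel":[-36,-36,0],"angular":[0,0,-48]},{"hand":0,"travel":[-39,-39,0],"angular":[0,0,-52]},{"hand":0,"travel":[-42,-42,0],"angular":[0,0,-56]},{"hand":0,"travel":[-45,-45,0],"angular":[0,0,-60]},{"hand":0,"travel":[-47.5,-48,0],"angular":[0,0,-63]},{"hand":0,"travel":[-49,-49.5,0],"angular":[0,0,-65]},{"hand":0,"travel":[-49.5,-50.2,0],"angular":[0,0,-66]},{"hand":0,"travel":[-49.5,-50.2,0],"angular":[0,0,-66]}]'
python3 - <<'E'
from h import *
s=ctrl.read_state(); print({k:np.round(s[k],3).tolist() for k in("clock","qpos","eef_pos","tool_rot","force","torque","width")})
E
```

```text
clock: 3.2
eef_pos: [521.5, 62.6, 231.3]
tool_rot: [-3.141, 0.0, 0.0]
force: [-0.5, 0.0, -0.1]
width: 0.0
{'clock': 3.2, 'qpos': [0.066, 0.467, -0.344, 1.857, 0.203, 0.852, -0.378], 'eef_pos': [521.473, 62.551, 231.298], 'tool_rot': [-3.141, 0.0, 0.0], 'force': [-0.471, 0.009, -0.067], 'torque': [-0.036, -0.009, -0.038], 'width': 0.043}
```

```bash
python3 -m creep '[{"hand":0,"travel":[0,0,1],"angular":[0,0,0]},{"hand":0,"travel":[0,0,3],"angular":[0,0,0]},{"hand":0,"travel":[0,0,5],"angular":[0,0,0]},{"hand":0,"travel":[0,0,7],"angular":[0,0,0]},{"hand":0,"travel":[0,0,8.5],"angular":[0,0,0]},{"hand":0,"travel":[0,0,9.3],"angular":[0,0,0]},{"hand":0,"travel":[0,0,9.3],"angular":[0,0,0]}]'
python3 - <<'E'
from h import *
im=look("scene","c",(320,100,440,200),6)
E
```

```text
clock: 3.9
eef_pos: [520.2, 61.1, 137.1]
tool_rot: [3.141, 0.003, -0.001]
force: [0.4, -0.5, 0.9]
width: 0.3
```

View pics/c.png

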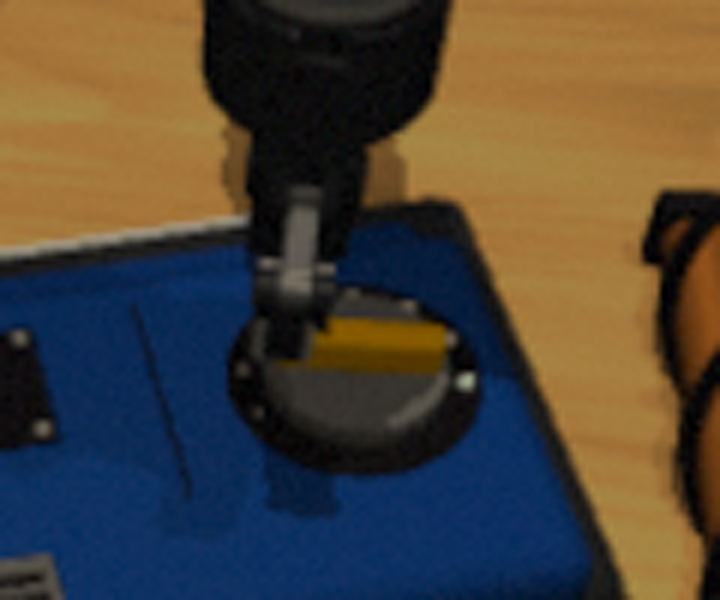

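The closed fingertip (crop ≈ 285,350) hangs beside the marked end, on its trailing side, and clear of the bar. I'll descend next.

```bash
python3 -m creep '[{"hand":0,"travel":[0,0,0.6],"angular":[0,0,0]},{"hand":0,"travel":[0,0,1.2],"angular":[0,0,0]},{"hand":0,"travel":[0,0,1.8],"angular":[0,0,0]},{"hand":0,"travel":[0,0,2.2],"angular":[0,0,0]},{"hand":0,"travel":[0,0,2.5],"angular":[0,0,0]},{"hand":0,"travel":[0,0,2.8],"angular":[0,0,0]},{"hand":0,"travel":[0,0,2.8],"angular":[0,0,0]}]'; python3 -m creep '[{"hand":0,"travel":[-0.1,0,0],"angular":[0,0,0]},{"hand":0,"travel":[-0.2,0,0],"angular":[0,0,0]},{"hand":0,"travel":[-0.3,0,0],"angular":[0,0,0]},{"hand":0,"travel":[-0.4,0,0],"angular":[0,0,0]},{"hand":0,"travel":[-0.4,0,0],"angular":[0,0,0]}]'
```

```text
clock: 4.65
eef_pos: [520.7, 61.6, 109.6]
tool_rot: [3.141, 0.002, -0.001]
force: [0.7, -0.2, 0.9]
width: 0.5
clock: 5.15
eef_pos: [516.6, 61.6, 109.7]
tool_rot: [3.141, 0.002, -0.001]
force: [0.4, -0.3, -0.4]
width: -0.4
```

```bash
cat > t.py <<'E'
from h import *
import sys
# table of shifts (cm, tool axes now) for bar angles b (deg clockwise from start), from the measured pose
A=np.array([489.,91.]); p0=np.array([24.5,-30.1])
def rot(a): a=np.radians(a); return np.array([[np.cos(a),-np.sin(a)],[np.sin(a),np.cos(a)]])
def table(bs,z=107.5):
    s=ctrl.read_state(); T=R.from_euler('xyz',s["tool_rot"]).as_matrix(); e=np.array(s["eef_pos"])
    yaw=np.degrees(s["tool_rot"][2]); print("t",s["clock"],"pos",e.round(1),"yaw",round(yaw,1),"F",np.round(s["force"],1),"tq",np.round(s["torque"],2))
    for b in bs:
        d=T.T@(np.append(A+rot(-b)@p0,z)-e)
        print(b,(d/10).round(2).tolist(),"turn",round((b+yaw+180)%360-180,1))
if __name__=="__main__": table(eval(sys.argv[1]))
E
python3 t.py "range(0,34,2)"
```

```text
t 5.15 pos [516.6  61.6 109.7] yaw -0.0 F [ 0.4 -0.3 -0.4] tq [-0.04 -0.07  0.04]
0 [-0.31, 0.07, 0.22] turn -0.0
2 [-0.41, 0.15, 0.22] turn 2.0
4 [-0.52, 0.23, 0.22] turn 4.0
6 [-0.64, 0.31, 0.22] turn 6.0
8 [-0.75, 0.38, 0.22] turn 8.0
10 [-0.87, 0.45, 0.22] turn 10.0
12 [-0.99, 0.51, 0.22] turn 12.0
14 [-1.11, 0.57, 0.22] turn 14.0
16 [-1.23, 0.63, 0.22] turn 16.0
18 [-1.36, 0.68, 0.22] turn 18.0
20 [-1.48, 0.72, 0.22] turn 20.0
22 [-1.61, 0.77, 0.22] turn 22.0
24 [-1.74, 0.8, 0.22] turn 24.0
26 [-1.87, 0.84, 0.22] turn 26.0
28 [-2.01, 0.87, 0.23] turn 28.0
30 [-2.14, 0.89, 0.23] turn 30.0
32 [-2.27, 0.91, 0.23] turn 32.0
```

First push to about 8°, where the detent force peaks, to feel the contact.

```bash
python3 -m creep '[{"hand":0,"travel":[-0.15,0.04,0.15],"angular":[0,0,0]},{"hand":0,"travel":[-0.31,0.07,0.22],"angular":[0,0,0]},{"hand":0,"travel":[-0.41,0.15,0.22],"angular":[0,0,2]},{"hand":0,"travel":[-0.52,0.23,0.22],"angular":[0,0,4]},{"hand":0,"travel":[-0.64,0.31,0.22],"angular":[0,0,6]},{"hand":0,"travel":[-0.75,0.38,0.22],"angular":[0,0,8]}]'; python3 t.py "range(8,32,2)"; python3 -c "
from h import *
look('top','d',(250,230,320,290),8);look('scene','d2',(345,140,415,190),8)"
```

```text
clock: 5.75
eef_pos: [509.0, 57.7, 107.6]
tool_rot: [3.141, 0.002, -0.143]
force: [0.9, 0.9, -0.4]
width: 0.0
t 5.75 pos [509.   57.7 107.6] yaw -8.2 F [ 0.9  0.9 -0.4] tq [ 0.01 -0.02 -0.03]
8 [0.0, -0.01, 0.01] turn -0.2
10 [-0.1, 0.07, 0.01] turn 1.8
12 [-0.21, 0.15, 0.01] turn 3.8
14 [-0.32, 0.23, 0.01] turn 5.8
16 [-0.44, 0.3, 0.01] turn 7.8
18 [-0.55, 0.37, 0.01] turn 9.8
20 [-0.67, 0.43, 0.01] turn 11.8
22 [-0.79, 0.49, 0.01] turn 13.8
24 [-0.92, 0.55, 0.01] turn 15.8
26 [-1.04, 0.6, 0.01] turn 17.8
28 [-1.17, 0.65, 0.01] turn 19.8
30 [-1.3, 0.69, 0.01] turn 21.8
scene n 11 centre [488.6 115.9] dir deg -56.5 ends [485.6 120.4] [491.9 110.9]
```

```bash
python3 -m creep '[{"hand":0,"travel":[-0.1,0.07,0],"angular":[0,0,1.8]},{"hand":0,"travel":[-0.21,0.15,0],"angular":[0,0,3.8]}]'; python3 -m creep '[{"hand":0,"travel":[-0.11,0.08,0],"angular":[0,0,2]}]';python3 -m creep '[{"hand":0,"travel":[-0.11,0.08,0],"angular":[0,0,2]}]'; python3 -m creep '[{"hand":0,"travel":[-0.11,0.08,0],"angular":[0,0,2]}]'; python3 t.py "range(16,32,2)"
```

```text
clock: 6.05
eef_pos: [507.4, 56.6, 107.7]
tool_rot: [3.141, 0.0, -0.211]
force: [2.6, 0.8, -0.3]
width: 0.0
clock: 6.15
eef_pos: [506.9, 56.1, 107.9]
tool_rot: [-3.141, -0.001, -0.249]
force: [2.0, -0.1, -0.6]
width: -0.3
clock: 6.25
eef_pos: [506.3, 55.6, 108.1]
tool_rot: [-3.141, -0.003, -0.287]
force: [2.3, 0.3, 0.5]
width: -0.2
clock: 6.35
eef_pos: [505.7, 55.1, 108.3]
tool_rot: [-3.14, -0.004, -0.325]
force: [2.3, -1.0, 0.6]
width: -0.0
t 6.35 pos [505.7  55.1 108.3] yaw -18.6 F [ 2.3 -1.   0.6] tq [-0.1  -0.59 -0.02]
16 [-0.15, 0.02, 0.08] turn -2.6
18 [-0.25, 0.11, 0.07] turn -0.6
20 [-0.35, 0.2, 0.07] turn 1.4
22 [-0.46, 0.28, 0.07] turn 3.4
24 [-0.57, 0.35, 0.07] turn 5.4
26 [-0.69, 0.43, 0.07] turn 7.4
28 [-0.8, 0.5, 0.07] turn 9.4
30 [-0.92, 0.56, 0.07] turn 11.4
```

```bash
python3 -m creep '[{"hand":0,"travel":[-0.15,0.02,0.07],"angular":[0,0,-1]},{"hand":0,"travel":[-0.25,0.11,0.07],"angular":[0,0,0]},{"hand":0,"travel":[-0.25,0.11,0.07],"angular":[0,0,0]}]'; python3 -m creep '[{"hand":0,"travel":[-0.1,0.09,0],"angular":[0,0,2]},{"hand":0,"travel":[-0.21,0.17,0],"angular":[0,0,4]}]';python3 -m creep '[{"hand":0,"travel":[-0.1,0.08,0],"angular":[0,0,2]},{"hand":0,"travel":[-0.21,0.15,0],"angular":[0,0,4]}]';python3 t.py "range(26,44,2)"; python3 -c "
from h import *
look('scene','e',(320,110,440,200),6)
for c in('scene','top'):
  for t in('dial_pointer','dial_axis'): print(c,t,[(np.round(d['at'],1).tolist(),round(d['confidence'],2)) for d in ctrl.spot_point(c,t)][:1])"
```

```text
clock: 6.65
eef_pos: [503.8, 54.8, 107.9]
tool_rot: [-3.139, -0.006, -0.326]
force: [4.5, -0.8, 2.0]
width: 0.4
clock: 6.85
eef_pos: [501.7, 53.7, 108.0]
tool_rot: [-3.138, -0.006, -0.399]
force: [3.9, -0.7, -0.0]
width: 0.1
clock: 7.05
eef_pos: [497.4, 52.9, 107.6]
tool_rot: [-3.14, -0.003, -0.472]
force: [-0.8, -0.0, -0.1]
width: 0.2
t 7.05 pos [497.4  52.9 107.6] yaw -27.1 F [-0.8 -0.  -0.1] tq [ 0.01 -0.01  0.03]
26 [0.03, -0.04, 0.01] turn -1.1
28 [-0.08, 0.04, 0.01] turn 0.9
30 [-0.18, 0.12, 0.01] turn 2.9
32 [-0.29, 0.2, 0.01] turn 4.9
34 [-0.41, 0.28, 0.01] turn 6.9
36 [-0.52, 0.35, 0.01] turn 8.9
38 [-0.64, 0.41, 0.01] turn 10.9
40 [-0.76, 0.47, 0.01] turn 12.9
42 [-0.89, 0.53, 0.01] turn 14.9
scene n 38 centre [493.8 107.9] dir deg -104.8 ends [496.7 118.8] [491.1  97.7]
scene dial_pointer [([477.6, 62.3, 116.3], 0.78)]
scene dial_axis [([486.8, 93.9, 118.4], 0.6)]
top dial_pointer []
top dial_axis []
```

View pics/e.png

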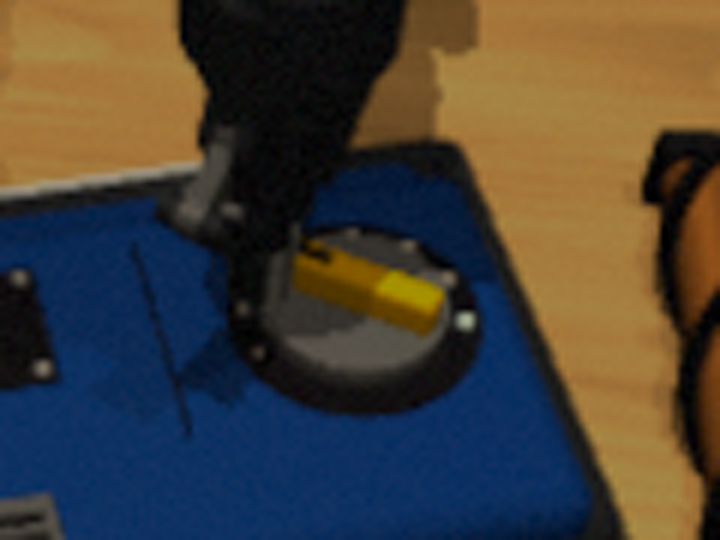

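Click 1 felt: the force went from 4.5 N to 0 and the bar turned 30°. The finger offset is about 9°, so the next snaps should come near 54, 84 and 114 on my scale.

```bash
python3 -m creep '[{"hand":0,"travel":[-0.08,0.04,0],"angular":[0,0,1]},{"hand":0,"travel":[-0.18,0.12,0],"angular":[0,0,3]},{"hand":0,"travel":[-0.29,0.2,0],"angular":[0,0,5]},{"hand":0,"travel":[-0.41,0.28,0],"angular":[0,0,7]},{"hand":0,"travel":[-0.52,0.35,0],"angular":[0,0,9]},{"hand":0,"travel":[-0.64,0.41,0],"angular":[0,0,11]},{"hand":0,"travel":[-0.76,0.47,0],"angular":[0,0,13]},{"hand":0,"travel":[-0.89,0.53,0],"angular":[0,0,15]}]'; python3 t.py "range(42,62,2)"
```

```text
clock: 8.1
eef_pos: [488.2, 52.5, 107.7]
tool_rot: [-3.137, -0.004, -0.733]
force: [1.1, -1.1, -0.4]
width: -0.1
t 8.1 pos [488.2  52.5 107.7] yaw -42.0 F [ 1.1 -1.1 -0.4] tq [-0.3  -0.34 -0.05]
42 [-0.07, 0.09, 0.02] turn -0.0
44 [-0.17, 0.18, 0.01] turn 2.0
46 [-0.28, 0.26, 0.01] turn 4.0
48 [-0.39, 0.33, 0.01] turn 6.0
50 [-0.51, 0.41, 0.01] turn 8.0
52 [-0.63, 0.47, 0.01] turn 10.0
54 [-0.75, 0.54, 0.01] turn 12.0
56 [-0.87, 0.6, 0.01] turn 14.0
58 [-0.99, 0.65, 0.01] turn 16.0
60 [-1.12, 0.7, 0.01] turn 18.0
```

```bash
python3 -m creep '[{"hand":0,"travel":[-0.07,0.09,0],"angular":[0,0,0]},{"hand":0,"travel":[-0.17,0.18,0],"angular":[0,0,2]},{"hand":0,"travel":[-0.28,0.26,0],"angular":[0,0,4]},{"hand":0,"travel":[-0.39,0.33,0],"angular":[0,0,6]}]'; python3 -m creep '[{"hand":0,"travel":[-0.11,0.1,0],"angular":[0,0,2]},{"hand":0,"travel":[-0.24,0.19,0],"angular":[0,0,4]},{"hand":0,"travel":[-0.36,0.27,0],"angular":[0,0,6]},{"hand":0,"travel":[-0.48,0.34,0],"angular":[0,0,8]},{"hand":0,"travel":[-0.6,0.4,0],"angular":[0,0,10]}]'; python3 t.py "range(58,84,2)"; python3 -c "
from h import *
look('scene','f',(320,110,440,200),6)
for c in('scene','top'):
  for t in('dial_pointer','dial_axis'): print(c,t,[(np.round(d['at'],1).tolist(),round(d['confidence'],2)) for d in ctrl.spot_point(c,t)][:1])"
```

```text
clock: 8.5
eef_pos: [484.1, 52.4, 107.9]
tool_rot: [-3.135, -0.005, -0.841]
force: [4.5, -2.0, -0.1]
width: 0.2
clock: 9.0
eef_pos: [475.4, 54.7, 107.5]
tool_rot: [-3.136, -0.002, -1.018]
force: [-0.3, -0.2, -0.2]
width: -0.1
t 9.0 pos [475.4  54.7 107.5] yaw -58.3 F [-0.3 -0.2 -0.2] tq [-0.01  0.04 -0.  ]
58 [0.09, -0.06, 0.0] turn -0.3
60 [-0.01, 0.02, 0.0] turn 1.7
62 [-0.12, 0.1, 0.0] turn 3.7
64 [-0.23, 0.18, 0.0] turn 5.7
66 [-0.35, 0.25, -0.0] turn 7.7
68 [-0.47, 0.32, -0.0] turn 9.7
70 [-0.58, 0.38, -0.0] turn 11.7
72 [-0.71, 0.45, -0.0] turn 13.7
74 [-0.83, 0.5, -0.0] turn 15.7
76 [-0.95, 0.55, -0.0] turn 17.7
78 [-1.08, 0.6, -0.0] turn 19.7
80 [-1.21, 0.64, -0.0] turn 21.7
82 [-1.34, 0.68, -0.0] turn 23.7
scene n 61 centre [497.5  96.7] dir deg 32.7 ends [482.3  87. ] [512.5 106.3]
scene dial_pointer [([465.5, 76.8, 118.8], 0.76)]
scene dial_axis [([484.2, 92.9, 114.5], 0.91)]
top dial_pointer []
top dial_axis []
```

Click 2: the force rose to about 5 N and fell to 0, and the bar direction reads about 60° from the start. On to click 3.

```bash
python3 -m creep '[{"hand":0,"travel":[-0.12,0.1,0],"angular":[0,0,3.7]},{"hand":0,"travel":[-0.23,0.18,0],"angular":[0,0,5.7]},{"hand":0,"travel":[-0.35,0.25,0],"angular":[0,0,7.7]},{"hand":0,"travel":[-0.47,0.32,0],"angular":[0,0,9.7]},{"hand":0,"travel":[-0.58,0.38,0],"angular":[0,0,11.7]},{"hand":0,"travel":[-0.71,0.45,0],"angular":[0,0,13.7]},{"hand":0,"travel":[-0.83,0.5,0],"angular":[0,0,15.7]},{"hand":0,"travel":[-0.95,0.55,0],"angular":[0,0,17.7]},{"hand":0,"travel":[-1.08,0.6,0],"angular":[0,0,19.7]}]'; python3 t.py "range(78,92,2)"
```

```text
clock: 10.15
eef_pos: [466.5, 59.7, 107.8]
tool_rot: [-3.133, -0.002, -1.363]
force: [0.9, -3.4, -0.9]
width: 0.3
t 10.15 pos [466.5  59.7 107.8] yaw -78.1 F [ 0.9 -3.4 -0.9] tq [-0.86 -0.44 -0.12]
78 [-0.14, 0.16, 0.02] turn -0.1
80 [-0.25, 0.24, 0.02] turn 1.9
82 [-0.36, 0.32, 0.02] turn 3.9
84 [-0.47, 0.4, 0.02] turn 5.9
86 [-0.59, 0.47, 0.02] turn 7.9
88 [-0.7, 0.54, 0.02] turn 9.9
90 [-0.82, 0.6, 0.02] turn 11.9
```

```bash
python3 -m creep '[{"hand":0,"travel":[-0.14,0.16,0],"angular":[0,0,0]},{"hand":0,"travel":[-0.25,0.24,0],"angular":[0,0,2]},{"hand":0,"travel":[-0.36,0.32,0],"angular":[0,0,4]}]'; python3 -m creep '[{"hand":0,"travel":[-0.14,0.1,0],"angular":[0,0,2]},{"hand":0,"travel":[-0.26,0.19,0],"angular":[0,0,4]},{"hand":0,"travel":[-0.38,0.27,0],"angular":[0,0,6]},{"hand":0,"travel":[-0.5,0.34,0],"angular":[0,0,8]}]'; python3 t.py "range(88,112,2)"; python3 -c "
from h import *
look('scene','g',(320,110,440,200),6)
for c in('scene','top'):
  for t in('dial_pointer','dial_axis'): print(c,t,[(np.round(d['at'],1).tolist(),round(d['confidence'],2)) for d in ctrl.spot_point(c,t)][:1])"
```

```text
clock: 10.45
eef_pos: [462.3, 63.0, 107.8]
tool_rot: [-3.133, -0.001, -1.435]
force: [0.8, -0.5, 0.8]
width: -0.0
clock: 10.85
eef_pos: [457.8, 68.0, 107.6]
tool_rot: [-3.134, 0.001, -1.577]
force: [0.3, -0.4, -0.5]
width: -0.0
t 10.85 pos [457.8  68.  107.6] yaw -90.4 F [ 0.3 -0.4 -0.5] tq [ 0.02  0.02 -0.02]
88 [0.25, -0.2, 0.02] turn -2.4
90 [0.15, -0.11, 0.02] turn -0.4
92 [0.04, -0.02, 0.01] turn 1.6
94 [-0.07, 0.06, 0.01] turn 3.6
96 [-0.18, 0.13, 0.01] turn 5.6
98 [-0.29, 0.21, 0.01] turn 7.6
100 [-0.41, 0.27, 0.01] turn 9.6
102 [-0.53, 0.34, 0.01] turn 11.6
104 [-0.65, 0.4, 0.01] turn 13.6
106 [-0.77, 0.46, 0.01] turn 15.6
108 [-0.9, 0.51, 0.01] turn 17.6
110 [-1.03, 0.56, 0.01] turn 19.6
scene n 75 centre [495.1  90.6] dir deg 2.6 ends [471.8  89.5] [518.   91.6]
scene dial_pointer [([458.6, 93.4, 122.2], 0.65)]
scene dial_axis [([485.9, 93.9, 117.9], 0.81)]
top dial_pointer []
top dial_axis []
```

View pics/g.png

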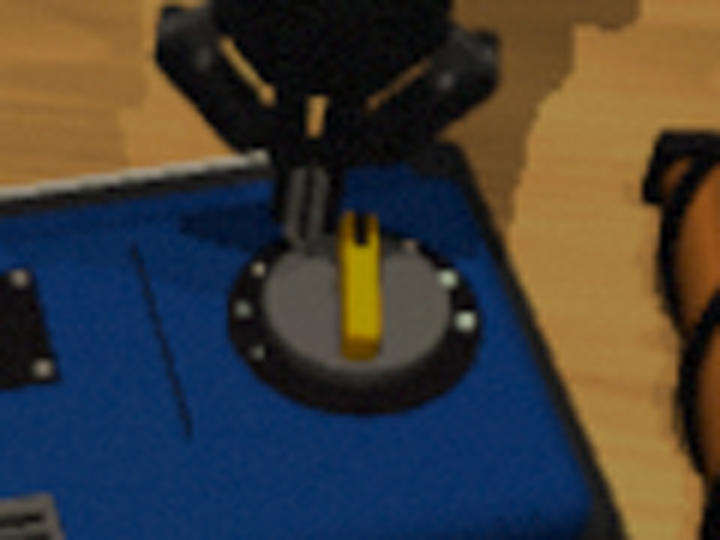

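Click 3 is confirmed: the bar points straight at the robot, about 90° from the start, and the finger is clear of it. Now the last click.

```bash
python3 -m creep '[{"hand":0,"travel":[-0.07,0.06,0],"angular":[0,0,3.6]},{"hand":0,"travel":[-0.18,0.13,0],"angular":[0,0,5.6]},{"hand":0,"travel":[-0.29,0.21,0],"angular":[0,0,7.6]},{"hand":0,"travel":[-0.41,0.27,0],"angular":[0,0,9.6]},{"hand":0,"travel":[-0.53,0.34,0],"angular":[0,0,11.6]},{"hand":0,"travel":[-0.65,0.4,0],"angular":[0,0,13.6]},{"hand":0,"travel":[-0.77,0.46,0],"angular":[0,0,15.6]},{"hand":0,"travel":[-0.9,0.51,0],"angular":[0,0,17.6]}]'; python3 t.py "range(108,122,2)"
```

```text
clock: 11.9
eef_pos: [453.3, 75.9, 107.7]
tool_rot: [-3.133, 0.002, -1.886]
force: [1.0, -4.2, -0.1]
width: 0.2
t 11.9 pos [453.3  75.9 107.7] yaw -108.0 F [ 1.  -4.2 -0.1] tq [-0.88 -0.05 -0.07]
108 [-0.09, 0.08, 0.02] turn -0.0
110 [-0.2, 0.16, 0.02] turn 2.0
112 [-0.31, 0.24, 0.02] turn 4.0
114 [-0.42, 0.32, 0.02] turn 6.0
116 [-0.53, 0.39, 0.02] turn 8.0
118 [-0.65, 0.46, 0.02] turn 10.0
120 [-0.77, 0.52, 0.02] turn 12.0
```

```bash
python3 -m creep '[{"hand":0,"travel":[-0.09,0.08,0],"angular":[0,0,0]},{"hand":0,"travel":[-0.2,0.16,0],"angular":[0,0,2]},{"hand":0,"travel":[-0.31,0.24,0],"angular":[0,0,4]},{"hand":0,"travel":[-0.36,0.28,0],"angular":[0,0,5]},{"hand":0,"travel":[-0.42,0.32,0],"angular":[0,0,6]}]'; python3 t.py "range(112,122,2)"; python3 -c "
from h import *
look('scene','i',(320,110,440,200),6)
for c in('scene','top'):
  for t in('dial_pointer','dial_axis'): print(c,t,[(np.round(d['at'],1).tolist(),round(d['confidence'],2)) for d in ctrl.spot_point(c,t)][:1])"
```

```text
clock: 12.4
eef_pos: [451.3, 81.8, 107.6]
tool_rot: [-3.134, 0.004, -1.991]
force: [-0.1, -0.4, -0.9]
width: 0.1
t 12.4 pos [451.3  81.8 107.6] yaw -114.1 F [-0.1 -0.4 -0.9] tq [-0.04 -0.03 -0.03]
112 [0.18, -0.15, 0.01] turn -2.1
114 [0.07, -0.06, 0.01] turn -0.1
116 [-0.03, 0.02, 0.01] turn 1.9
118 [-0.14, 0.1, 0.01] turn 3.9
120 [-0.26, 0.18, 0.01] turn 5.9
scene n 82 centre [493.5  86.1] dir deg -25.0 ends [469.9  97.1] [515.8  75.7]
scene dial_pointer [([460.5, 106.3, 119.3], 0.82)]
scene dial_axis [([485.3, 91.6, 117.1], 0.92)]
top dial_pointer []
top dial_axis []
```

Click 4: the force fell to 0 and the bar reads 155°, which is 120° clockwise of the start. Backing off, going up and away.

```bash
python3 -m creep '[{"hand":0,"travel":[0.4,0,0],"angular":[0,0,0]},{"hand":0,"travel":[0.9,0,0],"angular":[0,0,0]},{"hand":0,"travel":[0.9,0,-1],"angular":[0,0,0]},{"hand":0,"travel":[0.9,0,-3],"angular":[0,0,0]},{"hand":0,"travel":[0.9,0,-6],"angular":[0,0,0]},{"hand":0,"travel":[0.9,0,-9],"angular":[0,0,0]},{"hand":0,"travel":[1.5,0,-12],"angular":[0,0,0]},{"hand":0,"travel":[4,0,-14],"angular":[0,0,0]},{"hand":0,"travel":[7,0,-15],"angular":[0,0,0]},{"hand":0,"travel":[10,0,-15],"angular":[0,0,0]},{"hand":0,"travel":[13,0,-15],"angular":[0,0,0]},{"hand":0,"travel":[16,0,-15],"angular":[0,0,0]},{"hand":0,"travel":[18,0,-15],"angular":[0,0,0]},{"hand":0,"travel":[19,0,-15],"angular":[0,0,0]},{"hand":0,"travel":[19,0,-15],"angular":[0,0,0]}]'; python3 -c "
from h import *
a=look('top','j',(250,230,320,290),8);look('scene','j2',(345,140,415,190),8)
cv2.imwrite('pics/j_top.png',a['frame'][:,:,::-1])
for c in('top','scene'):
  for t in('dial_pointer','dial_axis','power_head','spray_bottle','brush_roll','screwdriver','polish_tin'): print(c,t,[(np.round(d['at'],1).tolist(),round(d['confidence'],2)) for d in ctrl.spot_point(c,t)][:1])
# head shift from the start: optic registration of the cover patch between first and last top pictures
p=cv2.imread('pics/a_top.png',0);q=cv2.imread('pics/j_top.png',0)
for n,(x0,y0,x1,y1) in {'badge':(325,215,385,280),'grille':(325,180,365,212),'dots':(250,235,275,300)}.items():
    print(n,cv2.phaseCorrelate(p[y0:y1,x0:x1].astype('f4'),q[y0:y1,x0:x1].astype('f4')))
"
```

```text
clock: 14.15
eef_pos: [372.4, -93.3, 257.5]
tool_rot: [-3.133, 0.004, -1.993]
force: [0.2, 0.9, 0.3]
width: 0.5
top n 138 centre [492.7  88.6] dir deg 154.1 ends [516.3  77.1] [461.9 103.5]
scene n 88 centre [491.8  87.5] dir deg -26.7 ends [462.4 102.3] [515.6  75.5]
top dial_pointer [([463.4, 106.7, 115.4], 0.62)]
top dial_axis [([491.2, 88.5, 116.7], 0.73)]
top power_head [([522.9, 18.5, 3.7], 0.8)]
top spray_bottle [([674.6, -254.8, -0.2], 0.87)]
top brush_roll [([442.9, 258.2, 1.1], 0.74)]
top screwdriver [([724.8, -75.4, -1.5], 0.96)]
top polish_tin [([646.8, 169.8, -0.2], 0.78)]
scene dial_pointer [([464.2, 103.9, 121.7], 0.87)]
scene dial_axis [([483.9, 93.6, 115.2], 0.61)]
scene power_head [([521.1, 17.2, -0.6], 0.65)]
scene spray_bottle [([674.6, -259.6, -1.7], 0.89)]
scene brush_roll [([441.5, 250.1, -5.7], 0.79)]
scene screwdriver [([732.5, -71.8, -2.3], 0.66)]
scene polish_tin [([645.2, 174.3, -1.1], 0.59)]
badge ((-0.011662325782008764, -0.017397689437032682), 0.9662989844878515)
grille ((0.019171170310869456, 0.03908143952519616), 0.9797218041494489)
dots ((0.4723553052091223, -0.03578740810672798), 0.9551923884285821)
```

View pics/j_top.png

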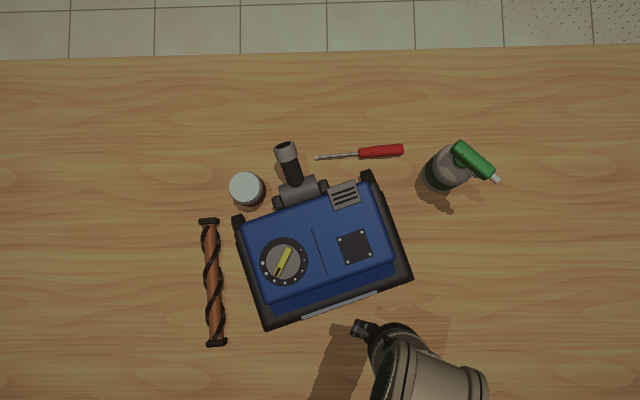

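View pics/j2.png

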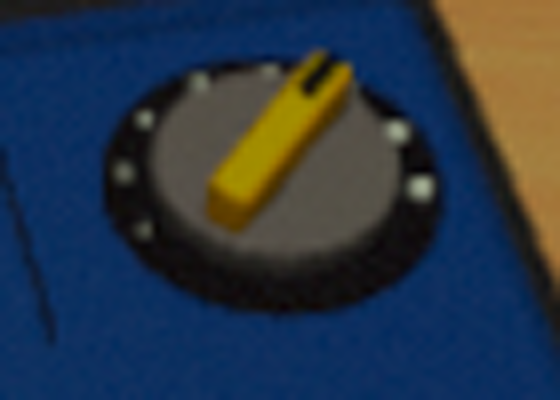

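The bar went from −85.9° to −205.9° in the top picture, exactly 120° clockwise. The badge and grille moved less than 0.05 px. The hand is clear, so I'm handing in.

```bash
python3 -c "
from cell import ctrl
print(ctrl.finish_job())"
```

```text
the job is handed in; nothing more can be done
None
```

I pushed the dial bar round clockwise with the closed fingertip. I felt four separate clicks: each time the force rose to about 4–5 N, then dropped to zero as the dial snapped on. I then took the hand away and handed the job in at about 14 s; no verdict was reported.

**Dial:** in the top camera the bar turned exactly 120° (−85.9° to −205.9°). The scene camera gives about 122°, within its error. The pointer now sits at the sixth of the eight dots, up from the second.

**Head and other things:** the head's badge and grille moved less than 0.05 px (about 0.1 mm) between the first and last top pictures. The bottle, brush roll, screwdriver and tin read the same as at the start, within a few millimetres of detector noise.

**One reading that disagreed:** a third image patch beside the dial showed a 0.47 px shift. I put that down to the turned bar and its shadow falling in that patch, because the other two patches did not move.

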